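# Fill the storage crate and book it in

## Task

Stand the two red spray cans upright in the two empty cells of the green crate, one in each, setting them down gently rather than dropping them. Then book the full crate in on the grey counter: turn its orange knob clockwise fully to its stop and let go so that it springs back. Leave the tins and the blue bottles standing where they are.

Things in the scene. Friction and masses are not known exactly. Their poses are not given: they have to be found in the camera images.
- crate: green divided crate, blue rim, fixed to the bench, 270 (its x) x 182 (its y) x 95 mm high. Six cells of 82 x 82 mm, centred at x -88, 0, +88 and y -44, +44 mm. Walls, floor and grey dividers 6 mm thick, divider tops at 84 mm. Four cells hold tins, two are empty but for a rubber mat; which is which varies. Origin at the centre of its underside, z up
- mat_a: flat black rubber mat, 50 x 50 x 3 mm, fixed to the floor at the centre (within 4 mm) of one of the two empty cells of the crate; each spray can is to stand on one. Origin at the centre of its underside
- mat_b: flat black rubber mat, 50 x 50 x 3 mm, fixed to the floor at the centre (within 4 mm) of one of the two empty cells of the crate; each spray can is to stand on one. Origin at the centre of its underside
- can_a: red spray can with a silver rim and a red cap, standing upright, 300 g more or less: body 54 mm in diameter (55 mm at the red band) up to 106 mm height, then a cap 48 mm in diameter up to its flat top at 150 mm. Origin at the centre of its underside, z up its axis. Grip it by the cap
- can_b: red spray can with a silver rim and a red cap, standing upright, 300 g more or less: body 54 mm in diameter (55 mm at the red band) up to 106 mm height, then a cap 48 mm in diameter up to its flat top at 150 mm. Origin at the centre of its underside, z up its axis. Grip it by the cap
- tin_0: steel tin with a yellow band, 67 mm in diameter and 95 mm high, standing in one of the crate's cells; stays there. Origin at the centre of its underside
- tin_1: steel tin with a yellow band, 67 mm in diameter and 95 mm high, standing in one of the crate's cells; stays there. Origin at the centre of its underside
- tin_2: steel tin with a yellow band, 67 mm in diameter and 95 mm high, standing in one of the crate's cells; stays there. Origin at the centre of its underside
- tin_3: steel tin with a yellow band, 67 mm in diameter and 95 mm high, standing in one of the crate's cells; stays there. Origin at the centre of its underside
- bottle_a: blue plastic bottle with white cap and paper label, 64 mm in diameter and 150 mm high, standing on the bench among the spray cans; not part of the job. Origin at the centre of its underside
- bottle_b: blue plastic bottle with white cap and paper label, 64 mm in diameter and 150 mm high, standing on the bench among the spray cans; not part of the job. Origin at the centre of its underside
- knob (a joint): angle of the knob on the crate counter: 0 at rest, growing as it is turned clockwise seen from above, to its stop at 1.2 rad. A spring drives it back to 0 when let go (about 0.05 N m at rest, 0.15 N m at the stop)
- knob_grip (a point): centre of the knob's orange grip bar, on the vertical turning axis, 80 mm above the bench. The bar is 62 mm long along this point's x, 16 mm thick along its y, and stands from 59 to 95 mm above the bench; the point turns with it. Below it is a black disc 68 mm in diameter
- counter: grey crate counter box, 100 (its x) x 90 (its y) x 50 mm high, fixed to the bench, with the knob at the centre of its top. Origin at the centre of its underside

How it is judged:
By the outcome, as a careful person would: the job done as asked, in the order asked, and still so for the second after the job is handed in, with the robot touching nothing.
It also fails if it takes over 69 s, if anything falls off the work surface, if the arm or the gripper's body presses on something with over 40 N, if the wrist force passes 120 N, or if a joint passes its speed limit or range.

## Robot

A 6-joint arm with a two-finger parallel gripper is mounted at the origin on the work surface. World frame = base frame: x ahead of the robot, y to its left, z up, the work surface at z = 0. Lengths are in m, angles in rad, forces in N, time in s.
With the tool pointing down it reaches from about 0.3 to 0.85 m from the base axis. Payload 4.2 kg.
Tool frame: the origin (TCP) lies midway between the tips of the shut fingers; the grasp point (between the pads) lies 19 mm behind it; z points along the fingers, x is the direction in which the jaws open and shut, and the axes are right-handed (so a half turn about z gives the same grasp; the last joint's range is limited). The gripper opens to 91 mm and grips with 3 to 60 N. Pads are 32 mm wide; open, the fingers measure 118 mm over their backs; the gripper's body (76 mm by 178 mm) begins 60 mm behind the grasp point.
Start: joints at [1.1, 0.32, 1.565, -0, 1.257, -0.02], TCP at [0.251, 0.518, 0.188] pointing down, gripper open.
Joint ranges: [-3.11, 3.11], [-0.84, 2.01], [0.21, 2.61], [-1.34, 4.49], [0.05, 2.63], [-2.56, 2.56]. Speed limits (rad/s): [2.57, 2.57, 3.14, 3.14, 3.14, 3.14].

## Interface

Orientations are given as a rotation vector (axis times angle).
In Python, from cell import arm, imaging gives the robot as it stands.
- The arm moves only by the tool apply_moves, never from a script. Its argument "deltas" is a list of rows, each a list of 3 entries, a list of its own where there are three numbers: the shift along the tool's x, y, z in cm, then the turn, a rotation vector about the tool's x, y, z in degrees, then the gripper command: -1 is fully open, 1 is shut, values between are in proportion. In form: [[[dx, dy, dz], [rx, ry, rz], gripper], ...]. A call has 1 to 10 rows; each row is the pose to reach, as a shift and turn from the pose commanded when the call began, along the tool's axes at that moment; what a row does not reach only later rows make up. A row lasts 1/8 s, in which the tool goes at most 62.5 mm and 10.7 degrees, less where a joint would pass 70% of its speed; a pose out of reach is approached as far as the arm can. A call with a gripper value outside its range is refused whole. The fingers move at their own pace and stop on an object; the grip force is fixed at half the most. Time passes only in rows, so rows that repeat a pose let the fingers close. It gives the time, the measured TCP pose, the force and the opening at its end, in the units of the state.
- arm.get_obs(): the state, without advancing time (a new reading comes with each control period).
- imaging.camera(name): name is "side" or "top"; returns a dict with "img" (384x512x3 uint8, blue, green, red), "z_map" (384x512 float32, m along the optical axis (not along the pixel's ray), 0 where there is no reading), "fx", "fy", "cx", "cy" (pixels), "dist_coeffs" ([k1, k2, p1, p2, k3] as OpenCV has them; the pictures are not rectified), "T" (4x4, takes a point from camera to world coordinates). Camera axes: x right, y up, looking along -z (the intrinsics and any distortion apply to the point x, -y, -z); pixel columns grow to the right and rows downward; lengths in m; the calibration is good to about 2 mm. A picture is of the moment at which its call begins.
- arm.job_done(): hands the job in, once; it reports no verdict.
The state is a dict: "clock": time; "joints": joint angles; "dq": joint speeds; "tau": joint torques, N m; "eef_pos": TCP position; "tool_rot": TCP orientation; "ft_force": force on the tool from outside, world axes, zero at the start; "wrist_torque": the same for the moment, N m; "finger_gap": finger opening in m.
Only numpy, scipy, OpenCV 4.12 (cv2) and the standard library are available. Lean on these libraries where they do the work, as an engineer would, in place of code of your own. Each camera call takes 0.05 s, during which the arm holds its last target. There are 200 camera calls.

## Working session

There is one attempt and no reset: what is moved stays moved. The work goes in short steps, Python scripts to look and compute and a tool call to move; the robot and the scene stay as the last step left them, time stands still between calls to the robot, and variables do not carry over. Pictures are saved under pics/ and viewed, about 8 in all and at most 12, crops included, and the job is handed in when it is done.

Besides the shell and the picture viewer there is one more tool, called after "Emit:" as name(argument=value, ...), one argument or row to a line, values as JSON. apply_moves: Moves the arm, as the interface text tells. Its arguments: {"type":"object","properties":{"deltas":{"type":"array"}},"required":["deltas"]}

```bash
mkdir -p pics; cat > h.py <<'E'
import numpy as np, cv2
from cell import arm, imaging
def cap(n):
    c=imaging.camera(n); np.savez(f'pics/{n}.npz',**{k:np.array(v) for k,v in c.items()}); return c
def cloud(c):
    h,w=c['z_map'].shape
    u,v=np.meshgrid(np.arange(w),np.arange(h))
    K=np.array([[c['fx'],0,c['cx']],[0,c['fy'],c['cy']],[0,0,1.]])
    p=cv2.undistortPoints(np.stack([u,v],-1).reshape(-1,1,2).astype(float),K,np.array(c['dist_coeffs'],float)).reshape(h,w,2)
    z=c['z_map']; P=np.stack([p[...,0]*z,-p[...,1]*z,-z,np.ones_like(z)],-1)
    W=(P@np.array(c['T']).T)[...,:3]; W[z==0]=np.nan
    return W
E
python3 - <<'E'
from h import *
s=arm.get_obs();print({k:np.round(v,3) for k,v in s.items()})
for n in('top','side'):
    c=cap(n);cv2.imwrite(f'pics/{n}0.png',cv2.resize(c['img'],(768,576)));print(np.round(c['T'],3))
E
```

```text
{'clock': np.float64(0.0), 'joints': array([ 1.1  ,  0.32 ,  1.566, -0.   ,  1.257, -0.02 ]), 'dq': array([ 0.001, -0.001,  0.   ,  0.   , -0.001, -0.001]), 'tau': array([ 1.0000e-03, -4.1247e+01, -2.3198e+01,  7.3000e-02,  4.6000e-02,
       -0.0000e+00]), 'eef_pos': array([0.25 , 0.517, 0.187]), 'tool_rot': array([ 2.661e+00,  1.668e+00, -2.000e-03]), 'ft_force': array([-0.13 , -0.006,  0.975]), 'wrist_torque': array([-0.004, -0.016,  0.006]), 'finger_gap': np.float64(0.091)}
[[ 0.03   0.993 -0.115  0.432]
 [-1.     0.031  0.006  0.044]
 [ 0.01   0.115  0.993  1.139]
 [ 0.     0.     0.     1.   ]]
[[ 0.962  0.169 -0.214  0.278]
 [-0.272  0.54  -0.796 -0.971]
 [-0.019  0.824  0.566  0.798]
 [ 0.     0.     0.     1.   ]]
```

View pics/top0.png

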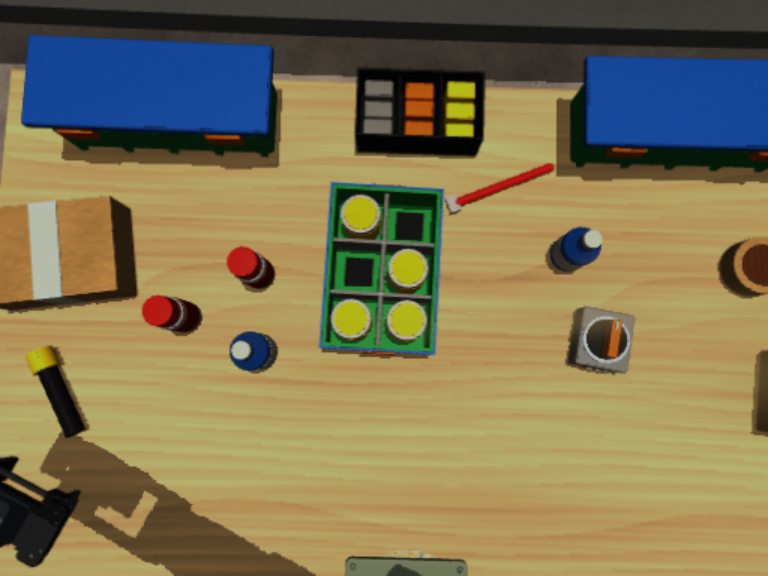

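View pics/side0.png

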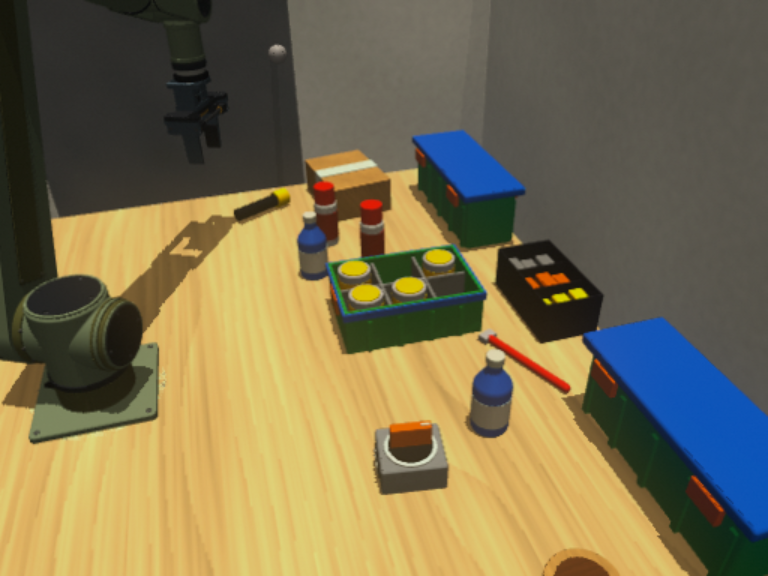

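The top picture shows the red caps at (242,262) and (157,311). The empty cells are at (409,226) and (359,271), the knob is at (607,342), and the bottles are at (250,350) and (580,246). Next I measure these from the depth map.

```bash
cat > m.py <<'E'
from h import *
def masks(c,W):
    hsv=cv2.cvtColor(c['img'],cv2.COLOR_BGR2HSV);H,S,V=[hsv[...,i].astype(int) for i in range(3)]
    return H,S,V
def comps(m,W,mn=15):
    n,l,st,ce=cv2.connectedComponentsWithStats(m.astype(np.uint8))
    for i in range(1,n):
        if st[i,4]>=mn:
            P=W[l==i]; lo,hi=P.min(0),P.max(0); (cx,cy),r=cv2.minEnclosingCircle(P[:,:2].astype(np.float32))
            a=cv2.minAreaRect(P[:,:2].astype(np.float32))
            print(' n',st[i,4],'mean',np.round(P.mean(0),4),'circ',np.round([cx,cy,r],4),'rect',np.round(a[0],4),np.round(a[1],4),round(a[2],1))
if __name__=='__main__':
  for n in('top','side'):
    c=dict(np.load(f'pics/{n}.npz')); W=cloud(c); H,S,V=masks(c,W); z=W[...,2]
    g=lambda m:np.nan_to_num(m,nan=0).astype(bool)
    red=((H<6)|(H>172))&(S>150)
    print(n,'caps');comps(red&(z>.143)&(z<.16),W)
    print('bottles');comps((S<110)&(V>100)&(z>.140)&(z<.16),W,8)
    print('tins');comps((H>20)&(H<35)&(S>120)&(z>.085)&(z<.11),W)
    print('mats');comps((V<50)&(z<.02)&(z>-.005)&(abs(W[...,0]-.6)<.15)&(abs(W[...,1]-.09)<.15),W,40)
    print('knob');comps((H>5)&(H<20)&(S>170)&(z>.088)&(z<.102)&(W[...,1]<-.1),W)
    print('counter');comps((abs(z-.05)<.006)&(abs(W[...,1]+.28)<.12),W,100)
    print('rim');comps((abs(z-.095)<.006)&(H>90)&(H<125)&(S>100),W,50)
E
python3 m.py
```

```text
top caps
 n 313 mean [0.582  0.2751 0.1496] circ [0.5822 0.276  0.0236] rect [0.5824 0.2754] [0.0452 0.045 ] 38.9
 n 336 mean [0.5016 0.3998 0.15  ] circ [0.5022 0.4004 0.0241] rect [0.5022 0.4005] [0.045  0.0455] 5.2
bottles
 n 111 mean [ 0.6358 -0.2751  0.1492] circ [ 0.6359 -0.2747  0.0148] rect [ 0.6368 -0.2759] [0.0269 0.0265] 2.0
 n 126 mean [0.4447 0.2697 0.15  ] circ [0.4445 0.2701 0.0147] rect [0.4446 0.2698] [0.0277 0.0274] 73.0
tins
 n 361 mean [0.6766 0.0958 0.1023] circ [0.6767 0.096  0.0274] rect [0.676  0.0955] [0.0523 0.0499] 3.1
 n 367 mean [0.5879 0.014  0.1019] circ [0.588  0.0144 0.0274] rect [0.5879 0.0141] [0.0527 0.0515] 46.5
 n 382 mean [0.5014 0.1054 0.1023] circ [0.5014 0.1052 0.0272] rect [0.5009 0.1054] [0.0523 0.0522] 67.4
 n 376 mean [0.5023 0.0138 0.102 ] circ [0.5024 0.0141 0.027 ] rect [0.5031 0.0147] [0.0516 0.0515] 1.2
mats
 n 47 mean [0.7165 0.0108 0.0126] circ [0.7162 0.0096 0.0398] rect [0.7162 0.0096] [0.0793 0.0022] 88.6
 n 315 mean [0.6778 0.0114 0.0087] circ [0.6782 0.0108 0.0332] rect [0.6777 0.0115] [0.0466 0.0508] 89.6
 n 327 mean [0.5914 
[... 1715 characters left out ...]
0.0327] 89.6
mats
knob
 n 189 mean [ 0.4788 -0.3309  0.0946] circ [ 0.4812 -0.328   0.0304] rect [ 0.4812 -0.3291] [0.0193 0.0601] 80.0
counter
 n 126 mean [ 0.8022 -0.3447  0.05  ] circ [ 0.8009 -0.3452  0.0538] rect [ 0.8012 -0.3452] [0.107  0.0095] 89.6
 n 740 mean [ 0.4742 -0.3455  0.0508] circ [ 0.4817 -0.3302  0.0655] rect [ 0.4816 -0.3299] [0.0913 0.0997] 80.9
rim
 n 69 mean [0.4389 0.2456 0.0961] circ [0.4412 0.2556 0.0283] rect [0.4397 0.2468] [0.0281 0.056 ] 81.5
 n 269 mean [ 0.5665 -0.0236  0.0936] circ [0.585  0.0538 0.1657] rect [ 0.5408 -0.0076] [0.1569 0.3313] 54.3
 n 113 mean [ 0.626  -0.2966  0.0963] circ [ 0.6305 -0.2828  0.0288] rect [ 0.6268 -0.2918] [0.0287 0.0566] 67.8
```

Emit:
apply_moves(
  deltas=[
    [[-0.6,3,0],[0,0,0],-1],
    [[-1.7,9,0],[0,0,0],-1],
    [[-2.8,15,0],[0,0,0],-1],
    [[-3.9,21,0],[0,0,0],-1],
    [[-5.1,27,0],[0,0,0],-1],
    [[-6.2,33,0],[0,0,0],-1],
    [[-7.2,38,0],[0,0,0],-1],
    [[-7.6,40.3,0],[0,0,0],-1],
    [[-7.6,40.3,0],[0,0,0],-1],
    [[-7.6,40.3,0],[0,0,0],-1],
  ],
)

```text
clock: 1.35
eef_pos: [0.5788, 0.2746, 0.1874]
tool_rot: [-2.66, -1.67, 0.001]
ft_force: [-0.3, -0.5, -0.3]
finger_gap: 0.091
```

```bash
cat > d.py <<'E'
import sys
from h import *
from scipy.spatial.transform import Rotation as R
s=arm.get_obs(); r=R.from_rotvec(s['tool_rot'])
print('t',round(s['clock'],2),'p',np.round(s['eef_pos'],4),'xang',round(float(np.degrees(np.arctan2(*r.as_matrix()[[1,0],0]))),2),'tilt z',np.round(r.as_matrix()[:,2],3),'F',np.round(s['ft_force'],1),'M',np.round(s['wrist_torque'],2),'gap',round(s['finger_gap'],4),'j',np.round(s['joints'],2))
for a in sys.argv[1:]:
    t=np.array(eval(a)); print(a,'tool delta cm',np.round(r.inv().apply(t-s['eef_pos'])*100,2))
E
python3 d.py ".581,.2735,.112"
```

```text
t 1.35 p [0.5788 0.2746 0.1874] xang 64.23 tilt z [-0.001  0.    -1.   ] F [-0.3 -0.5 -0.3] M [ 0.09 -0.   -0.02] gap 0.091 j [ 0.42  0.42  1.4   0.    1.32 -0.7 ]
.581,.2735,.112 tool delta cm [-0.    0.25  7.54]
```

Emit:
apply_moves(
  deltas=[
    [[0,0.2,2],[0,0,0],-1],
    [[0,0.2,5],[0,0,0],-1],
    [[0,0.2,7],[0,0,0],-1],
    [[0,0.2,7.5],[0,0,0],-1],
    [[0,0.2,7.5],[0,0,0],-1],
    [[0,0.2,7.5],[0,0,0],1],
    [[0,0.2,7.5],[0,0,0],1],
    [[0,0.2,7.5],[0,0,0],1],
    [[0,0.2,7.5],[0,0,0],1],
    [[0,0.2,7.5],[0,0,0],1],
  ],
)

```text
clock: 2.6
eef_pos: [0.5822, 0.2729, 0.1127]
tool_rot: [-2.662, -1.668, -0.001]
ft_force: [0.0, 1.6, -0.1]
finger_gap: 0.0473
```

```bash
python3 d.py ".677,.0105,.27"
```

```text
t 2.6 p [0.5822 0.2729 0.1127] xang 64.16 tilt z [ 0.001  0.001 -1.   ] F [ 0.   1.6 -0.1] M [ 0.15 -0.08 -0.01] gap 0.0473 j [ 0.42  0.48  1.51  0.    1.15 -0.7 ]
.677,.0105,.27 tool delta cm [-19.47  19.97 -15.74]
```

Emit:
apply_moves(
  deltas=[
    [[0,0,-1],[0,0,0],1],
    [[0,0,-4],[0,0,0],1],
    [[0,0,-8],[0,0,0],1],
    [[0,0,-12],[0,0,0],1],
    [[0,0,-15],[0,0,0],1],
    [[-1.5,1.5,-15.7],[0,0,0],1],
    [[-4,4,-15.7],[0,0,0],1],
    [[-7,7.2,-15.7],[0,0,0],1],
    [[-10,10.4,-15.7],[0,0,0],1],
    [[-13,13.4,-15.7],[0,0,0],1],
  ],
)

```text
clock: 3.85
eef_pos: [0.6457, 0.0942, 0.2678]
tool_rot: [-2.662, -1.667, 0.005]
ft_force: [0.9, 0.4, -2.2]
finger_gap: 0.0473
```

Emit:
apply_moves(
  deltas=[
    [[-2.5,2.5,0],[0,0,0],1],
    [[-4.5,4.6,0],[0,0,0],1],
    [[-6,6.1,0],[0,0,0],1],
    [[-6.5,6.6,0],[0,0,0],1],
    [[-6.5,6.6,0],[0,0,0],1],
    [[-6.5,6.6,0],[0,0,0],1],
    [[-6.5,6.6,0],[0,0,0],1],
  ],
)

```text
clock: 4.72
eef_pos: [0.6768, 0.0111, 0.2698]
tool_rot: [-2.66, -1.671, -0.0]
ft_force: [0.1, 0.0, -2.0]
finger_gap: 0.0472
```

```bash
python3 d.py ".677,.0105,.122"; python3 - <<'E'
from h import *
c=cap('top');cv2.imwrite('pics/t1.png',cv2.resize(c['img'][90:270,190:330],None,fx=3,fy=3))
c=cap('side');cv2.imwrite('pics/s1.png',cv2.resize(c['img'][20:260,150:390],None,fx=2.4,fy=2.4))
E
```

```text
t 4.72 p [0.6768 0.0111 0.2698] xang 64.25 tilt z [ 0.  0. -1.] F [ 0.1  0.  -2. ] M [ 0.04 -0.06 -0.04] gap 0.0472 j [-0.    0.46  1.15  0.    1.54 -1.12]
.677,.0105,.122 tool delta cm [-0.05  0.04 14.78]
```

View pics/s1.png

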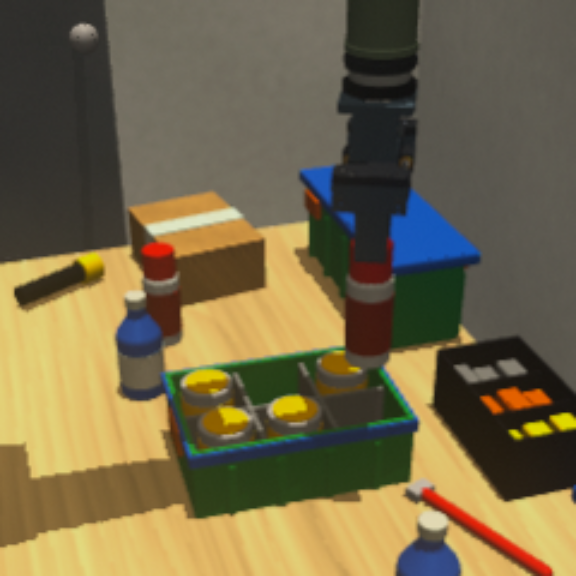

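The picture shows the can hanging upright at about (370,300) over the far right cell, with the tins and the other can undisturbed. I lower it now, slowly at the end.

Emit:
apply_moves(
  deltas=[
    [[0,0,2],[0,0,0],1],
    [[0,0,5],[0,0,0],1],
    [[0,0,8.5],[0,0,0],1],
    [[0,0,11.5],[0,0,0],1],
    [[0,0,13.2],[0,0,0],1],
    [[0,0,13.8],[0,0,0],1],
    [[0,0,14.1],[0,0,0],1],
    [[0,0,14.3],[0,0,0],1],
    [[0,0,14.4],[0,0,0],1],
    [[0,0,14.5],[0,0,0],1],
  ],
)

```text
clock: 6.08
eef_pos: [0.6772, 0.0101, 0.125]
tool_rot: [2.661, 1.668, 0.001]
ft_force: [0.7, 0.4, -2.4]
finger_gap: 0.0467
```

Emit:
apply_moves(
  deltas=[
    [[0,0,0.1],[0,0,0],1],
    [[0,0,0.2],[0,0,0],1],
    [[0,0,0.25],[0,0,0],1],
    [[0,0,0.25],[0,0,0],1],
  ],
)

```text
clock: 6.58
eef_pos: [0.677, 0.0101, 0.1219]
tool_rot: [-2.662, -1.669, 0.0]
ft_force: [0.3, 0.0, -2.5]
finger_gap: 0.047
```

Emit:
apply_moves(
  deltas=[
    [[0,0,0.1],[0,0,0],1],
    [[0,0,0.1],[0,0,0],1],
    [[0,0,0.1],[0,0,0],1],
  ],
)

```text
clock: 6.95
eef_pos: [0.6774, 0.0101, 0.1217]
tool_rot: [2.661, 1.668, 0.002]
ft_force: [-0.0, 0.3, 1.7]
finger_gap: 0.0468
```

The force changed from -2.5 to +1.7 N, so the can is resting on the mat. I release it and go back up.

Emit:
apply_moves(
  deltas=[
    [[0,0,0],[0,0,0],-0.1],
    [[0,0,0],[0,0,0],-0.3],
    [[0,0,0],[0,0,0],-0.6],
    [[0,0,0],[0,0,0],-0.6],
    [[0,0,-2],[0,0,0],-0.6],
    [[0,0,-5],[0,0,0],-0.6],
    [[0,0,-8],[0,0,0],-1],
    [[0,0,-9],[0,0,0],-1],
    [[0,0,-9],[0,0,0],-1],
  ],
)

```text
clock: 8.07
eef_pos: [0.6771, 0.01, 0.2111]
tool_rot: [2.662, 1.669, 0.001]
ft_force: [-0.6, 0.5, -0.4]
finger_gap: 0.091
```

```bash
python3 d.py ".5008,.398,.212" ".5008,.398,.112"; python3 - <<'E'
from h import *
c=cap('side');cv2.imwrite('pics/s2.png',cv2.resize(c['img'][100:260,180:340],None,fx=3,fy=3))
E
```

```text
t 8.07 p [0.6771 0.01   0.2111] xang 64.17 tilt z [ 0.001  0.    -1.   ] F [-0.6  0.5 -0.4] M [0.02 0.03 0.03] gap 0.091 j [-0.    0.47  1.26  0.    1.4  -1.12]
.5008,.398,.212 tool delta cm [ 27.24 -32.77  -0.09]
.5008,.398,.112 tool delta cm [ 27.23 -32.78   9.91]
```

View pics/s2.png

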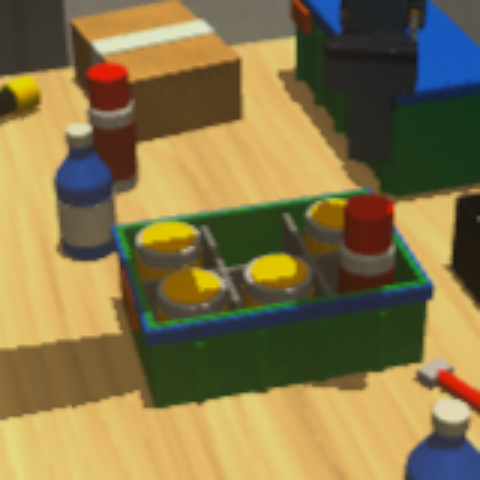

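The first can stands upright in its cell, with its cap at (368,210). I go for the second can.

Emit:
apply_moves(
  deltas=[
    [[2,-2.4,0],[0,0,0],-1],
    [[5.5,-6.6,0],[0,0,0],-1],
    [[9.2,-11,0],[0,0,0],-1],
    [[12.8,-15.4,0],[0,0,0],-1],
    [[16.5,-19.8,0],[0,0,0],-1],
    [[20,-24.2,0],[0,0,0],-1],
    [[23.5,-28.4,0],[0,0,0],-1],
    [[26,-31.4,0],[0,0,0],-1],
    [[27.2,-32.8,0],[0,0,0],-1],
    [[27.2,-32.8,0],[0,0,0],-1],
  ],
)

```text
clock: 9.38
eef_pos: [0.4998, 0.3978, 0.21]
tool_rot: [2.66, 1.67, -0.003]
ft_force: [-0.6, -0.5, 0.6]
finger_gap: 0.0912
```

Emit:
apply_moves(
  deltas=[
    [[0,0,2],[0,0,0],-1],
    [[0,0,5.5],[0,0,0],-1],
    [[0,0,8.5],[0,0,0],-1],
    [[0,0,9.8],[0,0,0],-1],
    [[0,0,9.9],[0,0,0],-1],
    [[0,0,9.9],[0,0,0],-1],
  ],
)

```text
clock: 10.12
eef_pos: [0.5013, 0.3979, 0.1133]
tool_rot: [-2.662, -1.668, -0.004]
ft_force: [0.4, 0.0, 1.0]
finger_gap: 0.0912
```

```bash
python3 d.py ".5008,.398,.112"
```

```text
t 10.12 p [0.5013 0.3979 0.1133] xang 64.14 tilt z [ 0.002  0.001 -1.   ] F [0.4 0.  1. ] M [-0.03 -0.01 -0.02] gap 0.0912 j [ 0.65  0.47  1.52 -0.    1.15 -0.47]
.5008,.398,.112 tool delta cm [-0.01 -0.05  0.13]
```

Emit:
apply_moves(
  deltas=[
    [[0,0,0.1],[0,0,0],1],
    [[0,0,0.1],[0,0,0],1],
    [[0,0,0.1],[0,0,0],1],
    [[0,0,0.1],[0,0,0],1],
    [[0,0,0.1],[0,0,0],1],
    [[0,0,-1],[0,0,0],1],
    [[0,0,-4],[0,0,0],1],
    [[0,0,-8],[0,0,0],1],
    [[0,0,-12],[0,0,0],1],
    [[0,0,-15],[0,0,0],1],
  ],
)

```text
clock: 11.38
eef_pos: [0.5004, 0.3978, 0.2644]
tool_rot: [-2.662, -1.669, -0.002]
ft_force: [-0.1, 0.1, -3.0]
finger_gap: 0.047
```

Emit:
apply_moves(
  deltas=[
    [[-1.5,1.4,0],[0,0,0],1],
    [[-5,4.6,0],[0,0,0],1],
    [[-9,8.2,0],[0,0,0],1],
    [[-13,11.8,0],[0,0,0],1],
    [[-17,15.5,0],[0,0,0],1],
    [[-20.5,18.7,0],[0,0,0],1],
    [[-22.6,20.6,0],[0,0,0],1],
    [[-23.1,21.1,0],[0,0,0],1],
    [[-23.1,21.1,0],[0,0,0],1],
    [[-23.1,21.1,0],[0,0,0],1],
  ],
)

```text
clock: 12.62
eef_pos: [0.589, 0.0988, 0.2616]
tool_rot: [-2.66, -1.67, 0.001]
ft_force: [-0.3, 0.4, -2.6]
finger_gap: 0.0474
```

```bash
python3 d.py ".590,.0985,.1217"
```

```text
t 12.62 p [0.589  0.0988 0.2616] xang 64.23 tilt z [-0.001  0.    -1.   ] F [-0.3  0.4 -2.6] M [0.02 0.   0.01] gap 0.0474 j [ 0.15  0.32  1.38  0.    1.44 -0.97]
.590,.0985,.1217 tool delta cm [1.000e-02 1.200e-01 1.399e+01]
```

Emit:
apply_moves(
  deltas=[
    [[0,0.1,2],[0,0,0],1],
    [[0,0.1,5],[0,0,0],1],
    [[0,0.1,8.5],[0,0,0],1],
    [[0,0.1,11.2],[0,0,0],1],
    [[0,0.1,12.6],[0,0,0],1],
    [[0,0.1,13.1],[0,0,0],1],
    [[0,0.1,13.4],[0,0,0],1],
    [[0,0.1,13.6],[0,0,0],1],
    [[0,0.1,13.7],[0,0,0],1],
    [[0,0.1,13.7],[0,0,0],1],
  ],
)

```text
clock: 13.88
eef_pos: [0.5906, 0.0975, 0.1254]
tool_rot: [2.662, 1.669, 0.001]
ft_force: [-1.1, -0.4, -2.5]
finger_gap: 0.0469
```

Emit:
apply_moves(
  deltas=[
    [[0,0,0.1],[0,0,0],1],
    [[0,0,0.2],[0,0,0],1],
    [[0,0,0.2],[0,0,0],1],
  ],
)

```text
clock: 14.25
eef_pos: [0.5904, 0.0975, 0.1229]
tool_rot: [-2.662, -1.669, 0.0]
ft_force: [0.7, -0.1, -3.5]
finger_gap: 0.0471
```

Emit:
apply_moves(
  deltas=[
    [[0,0,0.1],[0,0,0],1],
    [[0,0,0.15],[0,0,0],1],
    [[0,0,0.15],[0,0,0],1],
  ],
)

```text
clock: 14.62
eef_pos: [0.5904, 0.0975, 0.1215]
tool_rot: [-2.662, -1.669, 0.0]
ft_force: [0.4, -0.2, -2.6]
finger_gap: 0.047
```

Emit:
apply_moves(
  deltas=[
    [[0,0,0.1],[0,0,0],1],
    [[0,0,0.1],[0,0,0],1],
    [[0,0,0.1],[0,0,0],1],
  ],
)

```text
clock: 15.0
eef_pos: [0.5905, 0.0975, 0.1206]
tool_rot: [-2.662, -1.669, -0.0]
ft_force: [0.3, -0.2, -1.5]
finger_gap: 0.0467
```

Emit:
apply_moves(
  deltas=[
    [[0,0,0.05],[0,0,0],1],
    [[0,0,0.05],[0,0,0],1],
    [[0,0,0.05],[0,0,0],1],
  ],
)

```text
clock: 15.38
eef_pos: [0.5906, 0.0975, 0.1202]
tool_rot: [2.662, 1.669, 0.001]
ft_force: [0.4, 0.0, -1.3]
finger_gap: 0.0468
```

Emit:
apply_moves(
  deltas=[
    [[0,0,0.08],[0,0,0],1],
    [[0,0,0.08],[0,0,0],1],
    [[0,0,0.08],[0,0,0],1],
  ],
)

```text
clock: 15.75
eef_pos: [0.591, 0.0975, 0.1201]
tool_rot: [2.661, 1.668, 0.002]
ft_force: [-1.3, -0.6, 5.7]
finger_gap: 0.0473
```

The can has made contact (+5.7 N), so I release it.

Emit:
apply_moves(
  deltas=[
    [[0,0,0],[0,0,0],-0.1],
    [[0,0,0],[0,0,0],-0.3],
    [[0,0,0],[0,0,0],-0.6],
    [[0,0,0],[0,0,0],-0.6],
    [[0,0,-2],[0,0,0],-0.6],
    [[0,0,-5],[0,0,0],-0.6],
    [[0,0,-8],[0,0,0],-1],
    [[0,0,-9],[0,0,0],-1],
    [[0,0,-9],[0,0,0],-1],
  ],
)

```text
clock: 16.88
eef_pos: [0.5905, 0.0975, 0.2092]
tool_rot: [2.662, 1.669, 0.001]
ft_force: [-0.0, -0.3, -0.7]
finger_gap: 0.0913
```

```bash
python3 d.py ".482,-.328,.21"; python3 - <<'E'
from h import *
c=cap('side');cv2.imwrite('pics/s3.png',cv2.resize(c['img'][100:260,180:340],None,fx=3,fy=3))
E
```

```text
t 16.88 p [0.5905 0.0975 0.2092] xang 64.17 tilt z [ 0.  0. -1.] F [-0.  -0.3 -0.7] M [ 0.01 -0.01  0.05] gap 0.0913 j [ 0.14  0.34  1.47  0.    1.32 -0.98]
.482,-.328,.21 tool delta cm [-43.02   8.77  -0.09]
```

View pics/s3.png

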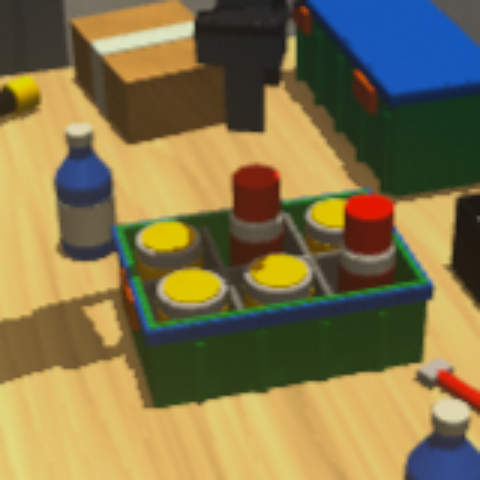

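Both cans stand upright in the crate, with caps at (257,190) and (368,210), and the tins are unmoved. Next is the knob.

Emit:
apply_moves(
  deltas=[
    [[-2.5,0.5,0],[0,0,0],-1],
    [[-7,1.4,0],[0,0,-2],-1],
    [[-12,2.4,0],[0,0,-5],-1],
    [[-17,3.5,0],[0,0,-8],-1],
    [[-22,4.5,0],[0,0,-11],-1],
    [[-27,5.5,0],[0,0,-14],-1],
    [[-32,6.5,0],[0,0,-16.7],-1],
    [[-37,7.6,0],[0,0,-16.7],-1],
    [[-41,8.4,0],[0,0,-16.7],-1],
    [[-43,8.8,0],[0,0,-16.7],-1],
  ],
)

```text
clock: 18.18
eef_pos: [0.481, -0.3291, 0.2075]
tool_rot: [-2.391, -2.033, 0.001]
ft_force: [0.4, 0.1, 0.1]
finger_gap: 0.0913
```

Emit:
apply_moves(
  deltas=[
    [[0,0,0],[0,0,0],-1],
    [[0,0,0],[0,0,0],-1],
    [[0,0,0],[0,0,0],-1],
  ],
)

```text
clock: 18.55
eef_pos: [0.4828, -0.3265, 0.2093]
tool_rot: [-2.389, -2.04, -0.001]
ft_force: [-0.1, 0.4, 0.2]
finger_gap: 0.0916
```

```bash
python3 d.py ".482,-.328,.068"; python3 - <<'E'
from h import *
c=cap('side');cv2.imwrite('pics/s4.png',cv2.resize(c['img'][150:350,200:400],None,fx=2.5,fy=2.5))
E
```

```text
t 18.55 p [ 0.4828 -0.3265  0.2093] xang 80.97 tilt z [ 0.     0.001 -1.   ] F [-0.1  0.4  0.2] M [ 0.01  0.05 -0.03] gap 0.0916 j [-0.61  0.32  1.51  0.    1.31 -2.03]
.482,-.328,.068 tool delta cm [-0.17 -0.05 14.13]
```

View pics/s4.png

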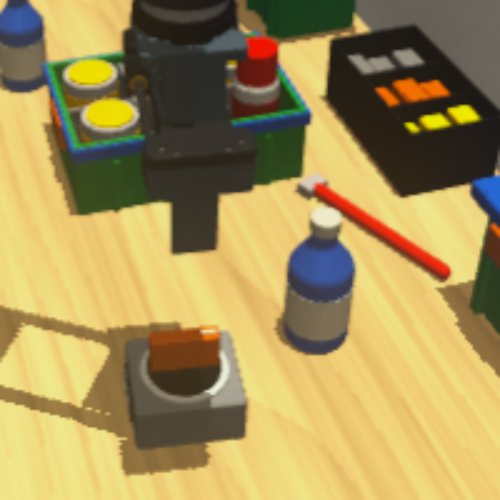

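The gripper is above the knob (bar at (185,347)), clear of the bottle at (320,290). I descend and grip the bar.

Emit:
apply_moves(
  deltas=[
    [[-0.1,0,2],[0,0,0],-1],
    [[-0.1,0,5.5],[0,0,0],-1],
    [[-0.1,0,9.5],[0,0,0],-1],
    [[-0.1,0,12.5],[0,0,0],-1],
    [[-0.1,0,13.7],[0,0,0],-1],
    [[-0.1,0,13.9],[0,0,0],-1],
    [[-0.1,0,13.9],[0,0,0],-1],
  ],
)

```text
clock: 19.48
eef_pos: [0.4831, -0.3292, 0.0714]
tool_rot: [2.389, 2.037, 0.001]
ft_force: [1.0, -0.9, 0.3]
finger_gap: 0.091
```

Emit:
apply_moves(
  deltas=[
    [[0,0,0],[0,0,0],0.3],
    [[0,0,0],[0,0,0],0.5],
    [[0,0,0],[0,0,0],0.6],
    [[0,0,0],[0,0,0],1],
    [[0,0,0],[0,0,0],1],
    [[0,0,0],[0,0,0],1],
    [[0,0,0],[0,0,0],1],
  ],
)

```text
clock: 20.35
eef_pos: [0.4822, -0.3289, 0.0702]
tool_rot: [-2.391, -2.038, -0.0]
ft_force: [-0.3, 0.3, 0.3]
finger_gap: 0.0243
```

```bash
python3 d.py
```

```text
t 20.35 p [ 0.4822 -0.3289  0.0702] xang 80.87 tilt z [ 0.  0. -1.] F [-0.3  0.3  0.3] M [ 0.05 -0.03  0.06] gap 0.0243 j [-0.62  0.43  1.71  0.    1.   -2.03]
```

Emit:
apply_moves(
  deltas=[
    [[0,0,0],[0,0,0],1],
    [[0,0,0],[0,0,0],1],
    [[0,0,0],[0,0,0],1],
  ],
)

```text
clock: 20.72
eef_pos: [0.4822, -0.3288, 0.0702]
tool_rot: [-2.391, -2.038, -0.0]
ft_force: [0.2, -0.3, 0.8]
finger_gap: 0.0005
```

```bash
python3 d.py
```

```text
t 20.73 p [ 0.4822 -0.3288  0.0702] xang 80.87 tilt z [ 0.  0. -1.] F [ 0.2 -0.3  0.8] M [-0.02  0.03  0.05] gap 0.0005 j [-0.62  0.43  1.71  0.    1.   -2.03]
```

The fingers shut to 0.5 mm, so they do not hold the bar. I look before going on.

```bash
python3 - <<'E'
from h import *
c=cap('side');a=cv2.resize(c['img'][210:330,230:330],None,fx=4.5,fy=4.5)
d=cap('top');b=cv2.resize(d['img'][180:270,350:440],(540,540)) 
a=a[:540,:]
cv2.imwrite('pics/s5.png',cv2.resize(np.hstack([a[:540,:],b[:a.shape[0],:]]),None,fx=.8,fy=.8))
E
```

```text
(no output)
```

View pics/s5.png

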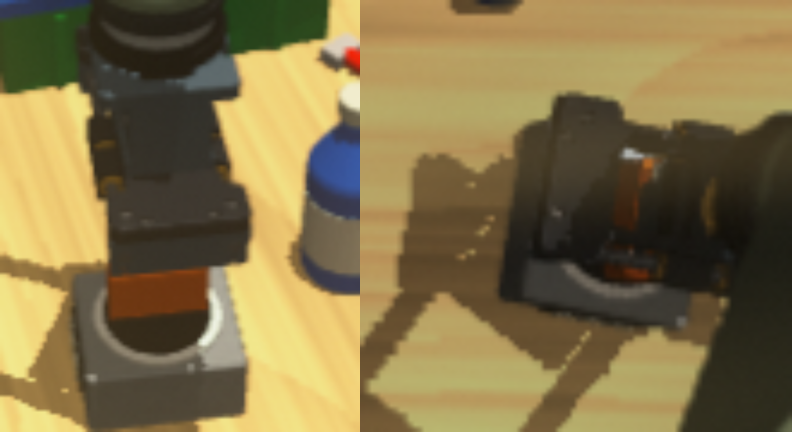

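```bash
python3 - <<'E'
from h import *
for n in('side','top'):
    c=dict(np.load(f'pics/{n}.npz'));W=cloud(c)
    d=np.linalg.norm(W[...,:2]-[.482,-.328],axis=-1)
    if n=='side':
        for v in range(255,305,3): print(v,[ (int(W[v,u,1]*1000),int(W[v,u,2]*1000)) for u in range(258,298,6)])
    else:
        for v in range(205,250,4): print(v,[ (int(W[v,u,1]*1000),int(W[v,u,2]*1000)) for u in range(390,432,3)])
    K=np.array([[c['fx'],0,c['cx']],[0,c['fy'],c['cy']],[0,0,1.]])
    Ti=np.linalg.inv(c['T'])
    for p in([.482,-.329,.0702],[.482,-.329,.149],[.482,-.329,.095]):
        q=Ti@np.r_[p,1]; print(p,cv2.projectPoints(np.array([[q[0],-q[1],-q[2]]]),np.zeros(3),np.zeros(3),K,c['dist_coeffs'])[0].ravel().round(1))
E
python3 d.py
```

```text
255 [(-341, 201), (-361, 217), (-375, 226), (-378, 226), (-378, 223), (-382, 223), (-359, 197)]
258 [(-346, 197), (-367, 214), (-374, 218), (-378, 218), (-382, 218), (-385, 218), (-358, 188)]
261 [(-349, 192), (-350, 190), (-383, 219), (-386, 219), (-389, 218), (-391, 216), (-394, 216)]
264 [(-347, 182), (-386, 217), (-390, 218), (-395, 220), (-398, 219), (-403, 220), (-406, 220)]
267 [(-171, -2), (-394, 217), (-398, 218), (-403, 220), (-405, 219), (-408, 218), (-412, 218)]
270 [(-183, 0), (-403, 219), (-406, 218), (-410, 219), (-414, 220), (-416, 218), (-419, 218)]
273 [(-197, 2), (-412, 220), (-413, 218), (-415, 217), (-416, 214), (-418, 213), (-421, 212)]
276 [(-209, 4), (-410, 211), (-413, 210), (-414, 207), (-414, 204), (-417, 204), (-417, 200)]
279 [(-215, 0), (-409, 201), (-410, 199), (-408, 193), (-409, 191), (-409, 187), (-412, 187)]
282 [(-224, 0), (-401, 185), (-406, 186), (-408, 185), (-409, 183), (-411, 181), (-413, 179)]
285 [(-280, 49), (-403, 179), (-405, 177), (-333, 94), (-337, 95), (-341, 95), (-260, 0)]
288 [(-290, 50), (-333, 93), (-334, 90), (-338, 91), (-340, 8
[... 2329 characters left out ...]
, (-345, 52), (-353, 49), (-360, 51), (-387, 0), (-396, -2), (-228, 444), (-229, 454)]
245 [(-299, 28), (-305, 33), (-312, 35), (-318, 39), (-324, 46), (-330, 50), (-337, 51), (-345, 51), (-354, 47), (-361, 49), (-387, -1), (-394, 1), (-224, 456), (-224, 467)]
249 [(-308, 0), (-316, 0), (-325, -3), (-332, -2), (-339, 0), (-347, 0), (-355, 0), (-363, 0), (-371, 0), (-381, -4), (-387, 0), (-220, 453), (-219, 467), (-220, 478)]
[0.482, -0.329, 0.0702] [406.9 226. ]
[0.482, -0.329, 0.149] [418.8 224.8]
[0.482, -0.329, 0.095] [410.5 225.6]
t 20.82 p [ 0.4822 -0.3289  0.0703] xang 80.87 tilt z [ 0.  0. -1.] F [-0.3  0.1 -0.1] M [ 0.04 -0.    0.  ] gap 0.0004 j [-0.62  0.43  1.71  0.    1.   -2.03]
```

Emit:
apply_moves(
  deltas=[
    [[0,0,-2],[0,0,0],1],
    [[0,0,-5],[0,0,0],1],
    [[0,0,-8],[0,0,0],1],
    [[0,0,-10],[0,0,0],1],
    [[0,0,-10],[0,0,0],1],
    [[0,0,-10],[0,0,0],1],
  ],
)

```text
clock: 21.58
eef_pos: [0.4816, -0.3285, 0.1692]
tool_rot: [-2.39, -2.036, 0.001]
ft_force: [0.4, -0.1, 0.1]
finger_gap: 0.0007
```

```bash
python3 d.py; python3 - <<'E'
from h import *
c=cap('side');W=cloud(c)
cv2.imwrite('pics/s6.png',cv2.resize(c['img'][180:320,220:340],None,fx=4,fy=4))
for v in range(225,285,3): print(v,[ tuple((W[v,u]*1000).astype(int)) for u in range(258,292,5)])
K=np.array([[c['fx'],0,c['cx']],[0,c['fy'],c['cy']],[0,0,1.]]);Ti=np.linalg.inv(c['T'])
q=Ti@np.r_[arm.get_obs()['eef_pos'],1]; print(cv2.projectPoints(np.array([[q[0],-q[1],-q[2]]]),np.zeros(3),np.zeros(3),K,np.array(c['dist_coeffs']))[0].ravel())
E
```

```text
t 21.57 p [ 0.4816 -0.3285  0.1692] xang 80.87 tilt z [-0.001  0.001 -1.   ] F [ 0.4 -0.1  0.1] M [ 0.05 -0.04 -0.05] gap 0.0007 j [-0.62  0.34  1.57  0.    1.22 -2.03]
225 [(np.int64(433), np.int64(-387), np.int64(315)), (np.int64(441), np.int64(-392), np.int64(317)), (np.int64(450), np.int64(-393), np.int64(316)), (np.int64(458), np.int64(-398), np.int64(318)), (np.int64(467), np.int64(-399), np.int64(316)), (np.int64(475), np.int64(-403), np.int64(318)), (np.int64(483), np.int64(-405), np.int64(318))]
228 [(np.int64(433), np.int64(-387), np.int64(308)), (np.int64(439), np.int64(-400), np.int64(317)), (np.int64(447), np.int64(-403), np.int64(318)), (np.int64(456), np.int64(-402), np.int64(315)), (np.int64(464), np.int64(-406), np.int64(316)), (np.int64(472), np.int64(-410), np.int64(317)), (np.int64(480), np.int64(-414), np.int64(318))]
231 [(np.int64(528), np.int64(-31), np.int64(0)), (np.int64(436), np.int64(-408), np.int64(318)), (np.int64(445), np.int64(-410), np.int64(317)), (np.int64(453), np.int64(-414), np.int64(318)), (np.int64(461), np.int64(-415), np.int64(317)), (np.int
[... 5047 characters left out ...]
.int64(3))]
279 [(np.int64(475), np.int64(-217), np.int64(2)), (np.int64(487), np.int64(-223), np.int64(4)), (np.int64(499), np.int64(-224), np.int64(2)), (np.int64(512), np.int64(-226), np.int64(0)), (np.int64(524), np.int64(-229), np.int64(0)), (np.int64(537), np.int64(-232), np.int64(-1)), (np.int64(548), np.int64(-237), np.int64(0))]
282 [(np.int64(472), np.int64(-228), np.int64(3)), (np.int64(460), np.int64(-316), np.int64(94)), (np.int64(471), np.int64(-320), np.int64(95)), (np.int64(481), np.int64(-324), np.int64(96)), (np.int64(492), np.int64(-326), np.int64(95)), (np.int64(501), np.int64(-333), np.int64(99)), (np.int64(528), np.int64(-293), np.int64(50))]
[273.52427002 258.79912327]
```

View pics/s6.png

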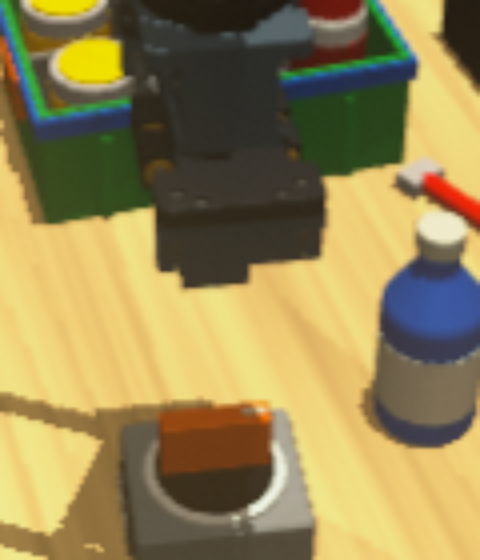

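The shut fingertips show at about row 251 of the full picture, where the reported pose would put them at row 259. Their depth is about z 0.20 against a reported 0.169, so the real tips are about 28 mm higher than reported. The sideways position agrees. The fingers therefore closed just above the bar and touched nothing. I go down further, checking the force in stages.

Emit:
apply_moves(
  deltas=[
    [[0,0,0],[0,0,0],-0.5],
    [[0,0,0],[0,0,0],-0.5],
    [[0,0,2],[0,0,0],-0.5],
    [[0,0,5],[0,0,0],-0.5],
    [[0,0,8],[0,0,0],-0.5],
    [[0,0,9.6],[0,0,0],-0.5],
    [[0,0,10.1],[0,0,0],-0.5],
    [[0,0,10.5],[0,0,0],-0.5],
    [[0,0,10.8],[0,0,0],-0.5],
    [[0,0,11],[0,0,0],-0.5],
  ],
)

```text
clock: 22.88
eef_pos: [0.4825, -0.3291, 0.0607]
tool_rot: [2.39, 2.037, 0.001]
ft_force: [-0.4, -0.6, 0.4]
finger_gap: 0.0683
```

Emit:
apply_moves(
  deltas=[
    [[0,0,0.3],[0,0,0],-0.5],
    [[0,0,0.6],[0,0,0],-0.5],
    [[0,0,0.8],[0,0,0],-0.5],
    [[0,0,0.8],[0,0,0],-0.5],
  ],
)

```text
clock: 23.38
eef_pos: [0.482, -0.3288, 0.052]
tool_rot: [-2.391, -2.037, 0.0]
ft_force: [-1.1, -1.1, 0.6]
finger_gap: 0.0684
```

```bash
python3 d.py
```

```text
t 23.38 p [ 0.482  -0.3288  0.052 ] xang 80.87 tilt z [-0.  0. -1.] F [-1.1 -1.1  0.6] M [0.05 0.04 0.03] gap 0.0684 j [-0.62  0.45  1.73  0.    0.96 -2.03]
```

Emit:
apply_moves(
  deltas=[
    [[0,0,0.3],[0,0,0],-0.5],
    [[0,0,0.6],[0,0,0],-0.5],
    [[0,0,0.8],[0,0,0],-0.5],
    [[0,0,0.8],[0,0,0],0],
    [[0,0,0.8],[0,0,0],0.4],
    [[0,0,0.8],[0,0,0],1],
    [[0,0,0.8],[0,0,0],1],
    [[0,0,0.8],[0,0,0],1],
    [[0,0,0.8],[0,0,0],1],
    [[0,0,0.8],[0,0,0],1],
  ],
)

```text
clock: 24.62
eef_pos: [0.4822, -0.3285, 0.0442]
tool_rot: [-2.391, -2.037, -0.001]
ft_force: [0.1, 2.5, 1.4]
finger_gap: 0.0155
```

```bash
python3 d.py
```

```text
t 24.62 p [ 0.4822 -0.3285  0.0442] xang 80.87 tilt z [ 0.     0.001 -1.   ] F [0.1 2.5 1.4] M [ 0.37 -0.05 -0.01] gap 0.0155 j [-0.62  0.46  1.74  0.    0.94 -2.03]
```

The bar is gripped (gap 15.5 mm). Now I turn it clockwise, which is positive about the downward tool z.

Emit:
apply_moves(
  deltas=[
    [[0,0,0],[0,0,3],1],
    [[0,0,0],[0,0,9],1],
    [[0,0,0],[0,0,16],1],
    [[0,0,0],[0,0,24],1],
    [[0,0,0],[0,0,32],1],
    [[0,0,0],[0,0,40],1],
    [[0,0,0],[0,0,48],1],
    [[0,0,0],[0,0,56],1],
    [[0,0,0],[0,0,62],1],
    [[0,0,0],[0,0,65],1],
  ],
)

```text
clock: 25.88
eef_pos: [0.4825, -0.3282, 0.0443]
tool_rot: [-3.111, -0.431, -0.001]
ft_force: [1.3, 2.8, 0.1]
finger_gap: 0.016
```

Emit:
apply_moves(
  deltas=[
    [[0,0,0],[0,0,1.5],1],
    [[0,0,0],[0,0,3],1],
    [[0,0,0],[0,0,3],1],
  ],
)

```text
clock: 26.25
eef_pos: [0.4825, -0.3282, 0.0443]
tool_rot: [-3.121, -0.352, -0.001]
ft_force: [1.4, 4.3, 1.3]
finger_gap: 0.0157
```

```bash
python3 d.py
```

```text
t 26.25 p [ 0.4825 -0.3282  0.0443] xang 12.85 tilt z [ 0.001  0.001 -1.   ] F [1.4 4.3 1.3] M [ 0.76 -0.41  0.09] gap 0.0157 j [-0.62  0.46  1.74  0.    0.94 -0.84]
```

Emit:
apply_moves(
  deltas=[
    [[0,0,0],[0,0,1.5],1],
    [[0,0,0],[0,0,3],1],
    [[0,0,0],[0,0,3],1],
  ],
)

```text
clock: 26.62
eef_pos: [0.4825, -0.3283, 0.0443]
tool_rot: [-3.129, -0.275, -0.0]
ft_force: [2.1, 6.0, 1.6]
finger_gap: 0.0163
```

```bash
python3 d.py
```

```text
t 26.62 p [ 0.4825 -0.3283  0.0443] xang 10.04 tilt z [ 0.  0. -1.] F [2.1 6.  1.6] M [ 0.85 -0.44  0.97] gap 0.0163 j [-0.62  0.46  1.74  0.    0.94 -0.79]
```

Mz rose from 0.09 to 0.97 N m at 70.8°, so the stop is reached. I let go.

Emit:
apply_moves(
  deltas=[
    [[0,0,0],[0,0,0.5],1],
    [[0,0,0],[0,0,0],-1],
    [[0,0,0],[0,0,0],-1],
    [[0,0,0],[0,0,0],-1],
    [[0,0,0],[0,0,0],-1],
    [[0,0,0],[0,0,0],-1],
    [[0,0,0],[0,0,0],-1],
  ],
)

```text
clock: 27.5
eef_pos: [0.4823, -0.3298, 0.0444]
tool_rot: [3.128, 0.27, 0.001]
ft_force: [0.6, -0.5, -0.7]
finger_gap: 0.0736
```

Emit:
apply_moves(
  deltas=[
    [[0,0,-2],[0,0,0],-1],
    [[0,0,-6],[0,0,0],-1],
    [[0,0,-11],[0,0,0],-1],
    [[0,0,-16],[0,0,0],-1],
    [[0,10,-19],[0,0,0],-1],
    [[0,12,-20],[0,0,0],-1],
    [[0,15,-20],[0,0,0],-1],
    [[0,18,-20],[0,0,0],-1],
    [[0,18,-20],[0,0,0],-1],
  ],
)

```text
clock: 28.62
eef_pos: [0.5125, -0.5085, 0.2429]
tool_rot: [3.13, 0.267, -0.002]
ft_force: [0.3, 0.9, 0.2]
finger_gap: 0.0911
```

```bash
sed -i "s/c=dict(np.load(f'pics\/{n}.npz'))/c=cap(n);cv2.imwrite(f'pics\/{n}_end.png',cv2.resize(c['img'],(768,576)))/" m.py; python3 d.py; python3 m.py
```

```text
t 28.62 p [ 0.5125 -0.5085  0.2429] xang 9.73 tilt z [-0.001 -0.    -1.   ] F [0.3 0.9 0.2] M [-0.06  0.07  0.03] gap 0.0911 j [-0.8   0.54  1.07 -0.    1.53 -0.97]
top caps
 n 262 mean [0.6749 0.0145 0.157 ] circ [0.6773 0.0141 0.0239] rect [0.6766 0.0141] [0.0459 0.045 ] 1.7
 n 265 mean [0.5917 0.1004 0.1576] circ [0.5918 0.1017 0.0239] rect [0.5916 0.1012] [0.0462 0.0443] 20.5
bottles
 n 110 mean [ 0.6358 -0.2753  0.149 ] circ [ 0.6366 -0.2754  0.0145] rect [ 0.6357 -0.2749] [0.0265 0.0265] 47.4
 n 127 mean [0.4447 0.2696 0.15  ] circ [0.4446 0.2701 0.0148] rect [0.4447 0.2696] [0.0262 0.0283] 39.7
tins
 n 359 mean [0.6766 0.0958 0.1022] circ [0.6767 0.0956 0.0274] rect [0.6764 0.0955] [0.0519 0.0498] 1.6
 n 368 mean [0.5879 0.014  0.1021] circ [0.5883 0.0134 0.0276] rect [0.5878 0.0142] [0.0529 0.0515] 49.9
 n 380 mean [0.5015 0.1054 0.1021] circ [0.5015 0.1053 0.0271] rect [0.501  0.1056] [0.0524 0.0523] 72.4
 n 375 mean [0.5023 0.0138 0.1021] circ [0.5024 0.0137 0.0269] rect [0.5032 0.0147] [0.0518 0.0515] 1.1
mats
knob
 n 148 mean [ 0.4788 -0.3253  0.0937] circ [ 0.483  -0.324
[... 1982 characters left out ...]
89  0.0512] 68.8
mats
knob
 n 186 mean [ 0.4775 -0.3312  0.0943] circ [ 0.4804 -0.3325  0.0304] rect [ 0.4808 -0.3296] [0.0183 0.0605] 81.7
counter
 n 120 mean [ 0.8021 -0.3459  0.05  ] circ [ 0.7998 -0.3457  0.0543] rect [ 0.8013 -0.3457] [0.0106 0.1084] 0.7
 n 721 mean [ 0.474  -0.3457  0.0508] circ [ 0.48   -0.3298  0.0629] rect [ 0.4811 -0.3304] [0.0918 0.0992] 80.6
rim
 n 57 mean [0.4367 0.2467 0.0966] circ [0.4418 0.2597 0.0283] rect [0.4373 0.2483] [0.0265 0.0563] 68.4
 n 176 mean [ 0.521  -0.0154  0.0937] circ [0.5411 0.0579 0.1315] rect [0.4948 0.0142] [0.1303 0.2628] 43.3
 n 118 mean [ 0.6298 -0.3     0.0954] circ [ 0.6335 -0.2888  0.0285] rect [ 0.6343 -0.2973] [0.0565 0.0221] 5.6
```

View pics/top_end.png

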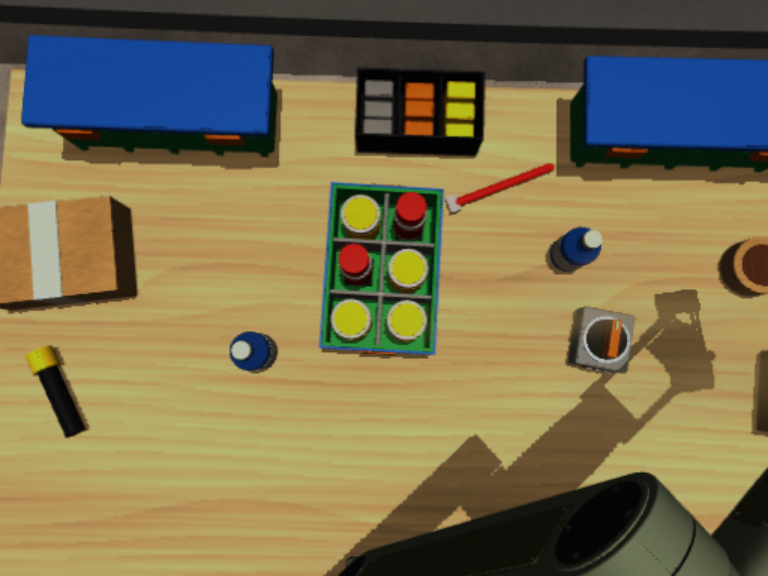

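The final picture shows both caps in the two formerly empty cells, at (411,208) and (355,260). The knob is back at rest at (613,340), and the tins and bottles have not moved. The arm is clear, so I hand the job in.

```bash
python3 -c "from cell import arm; print(arm.job_done())"
```

```text
the job is handed in; nothing more can be done
None
```

I stood both red cans upright on the mats in the two empty cells, then turned the knob clockwise to its stop and let it spring back. I handed the job in at about 29 s.

**Last checks:**
- **Cans:** the cap tops are at about 0.158 m, which matches standing on the mats. Both are centred within about 4 mm of the mat positions I measured. Each was lowered slowly, and I released it only once the wrist force showed contact (+1.7 N and +5.7 N).
- **Knob:** I turned it 70.8°, a little past the nominal 68.8°. The wrist moment rose to about 1 N m, well above the spring's 0.15 N m, so it was at the stop. After release the bar was back within about 1–2° of its starting angle.
- **Tins and bottles:** the top camera shows them within about 1 mm of where they began.

**What failed or disagreed:**
- **First knob grip:** it closed on nothing. The pictures showed the real fingertips about 28 mm higher than the reported TCP, so I went lower and gripped again.
- **Can grips:** because of that offset, both cans were probably held only near the tops of their caps, but they did not slip noticeably.
- **Cameras:** the two cameras disagree by 2–4 mm in horizontal position, which was small enough not to matter for the fits.

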